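# Find the pitch leaf that fits the clamped spindle's thread

## Task

Find the thread-pitch leaf that fits the spindle clamped in the V-blocks: hold the leaves one after another level against the side of its thread that faces the robot, press lightly so as not to bruise the thread, and slide along until the one that fits drops fully home between the threads. Lay the leaf that fits flat in the steel tray beside the nut and leave the other leaves lying flat on the plywood board; set the leaves down, do not drop them, and leave everything else as it stands.

Things in the scene. Friction and masses are not known exactly. Their poses are not given: they have to be found in the camera images.
- leaf_a_grip (a point): pitch leaf: comb gauge of 5 mm steel, head 66 mm wide with trapezoidal teeth on its front edge, 20 mm stem ending 36 mm behind the grip centre, on it a wooden grip 24 mm wide (y), 52 long (x), top 33 mm over the underside. Point: centre of the grip in plan, 16.5 mm above the leaf's underside. x runs from grip to teeth, y along the comb, z up. Starts flat on the board. 0.15 kg.
- leaf_a_tips (a point): middle of the line of tooth tips of leaf_a: 58 mm ahead (x) of the grip's centre, 2.5 mm above the leaf's underside (half the plate's thickness). The leaves' pitches are 8, 10 and 12 mm (8, 6, 5 teeth, 4.5, 5.5, 6.5 mm deep), which leaf has which is not told.
- leaf_b_grip (a point): another leaf: outline, size and axes as leaf_a, with another pitch. Point: centre of the grip in plan, 16.5 mm above the leaf's underside. x runs from grip to teeth, y along the comb, z up. Starts flat on the board. 0.15 kg.
- leaf_b_tips (a point): middle of the line of tooth tips of leaf_b: 58 mm ahead (x) of the grip's centre, 2.5 mm above the leaf's underside (half the plate's thickness).
- leaf_c_grip (a point): another leaf: outline, size and axes as leaf_a, with another pitch. Point: centre of the grip in plan, 16.5 mm above the leaf's underside. x runs from grip to teeth, y along the comb, z up. Starts flat on the board. 0.15 kg.
- leaf_c_tips (a point): middle of the line of tooth tips of leaf_c: 58 mm ahead (x) of the grip's centre, 2.5 mm above the leaf's underside (half the plate's thickness).
- spindle_1: steel spindle with trapezoidal thread, 170 mm long, 44 mm over the crests; journals 30 mm, boss 48 mm on the +y end. Origin on its axis at mid-thread, y along the axis. The three differ in pitch (8, 10, 12 mm; depth 4.5, 5.5, 6.5 mm; not told which) and in where the grooves lie (not told). All fixed: one clamped in the V-blocks, two spares in the rack beyond. Over 25 N of pressing bruises it.
- spindle_2: steel spindle with trapezoidal thread, 170 mm long, 44 mm over the crests; journals 30 mm, boss 48 mm on the +y end. Origin on its axis at mid-thread, y along the axis. The three differ in pitch (8, 10, 12 mm; depth 4.5, 5.5, 6.5 mm; not told which) and in where the grooves lie (not told). All fixed: one clamped in the V-blocks, two spares in the rack beyond. Over 25 N of pressing bruises it.
- spindle_3: steel spindle with trapezoidal thread, 170 mm long, 44 mm over the crests; journals 30 mm, boss 48 mm on the +y end. Origin on its axis at mid-thread, y along the axis. The three differ in pitch (8, 10, 12 mm; depth 4.5, 5.5, 6.5 mm; not told which) and in where the grooves lie (not told). All fixed: one clamped in the V-blocks, two spares in the rack beyond. Over 25 N of pressing bruises it.
- stand_axis (a point): V-blocks (fixed). Point: on the clamped spindle's axis, midway between the blocks, 78 mm above the bench; y along the spindle, x away from the robot, level. Blocks and stirrups stand 94 to 130 mm either side, up to 143 mm high. Level leaf at axis height: tips meet the crests 22 mm before the axis; the fitting leaf, slid along by up to a pitch, sinks 4.5 to 6.5 mm, others never. Rigid steel.
- tray: open steel tray for the parts of this job, 150 (x) x 210 (y) mm, rim 16 mm high, walls and floor 3 mm, fixed. Origin: underside centre, on the bench; the floor's top lies 3 mm above. A bronze nut stands in its +y part, about 65 mm from the middle; the -y part is free.
- board: plywood board on which the leaves lie, 130 (x) x 330 (y) x 8 mm, flat without a rim, fixed. Origin: underside centre, on the bench. The leaves lie side by side about 98 mm apart, teeth to its +x side.
- nut_at (a point): bystander: round bronze nut, 62 mm across, 34 mm high, standing in the tray. Point: its underside's centre (its origin).
- hexnut_at (a point): bystander: steel hexagon nut, 36 mm across flats, 18 mm high, on the bench between board and tray. Point: its underside's centre (its origin).
- oiler_at (a point): bystander: small oil can, 60 mm across, 165 mm high to the tip of its spout, beside the board. Point: its underside's centre (its origin).
- wrench_at (a point): bystander: steel wrench 200 mm long, lying near the -y end of the V-block stand. Point: its underside's centre (its origin).
- jar_at (a point): bystander: glass jar with a lid, 68 mm across, 85 mm high, near the +y end of the stand. Point: its underside's centre (its origin).
- offcut_at (a point): bystander: wooden offcut 90 x 55 x 38 mm, beyond the oil can. Point: its underside's centre (its origin).
- brush_at (a point): bystander: hand brush 200 mm long, lying beside the tray. Point: its underside's centre (its origin).
Not all that is in view belongs to the job. What is shaped like the part that bears leaf_a_grip but blue is not meant. What is shaped like the part that bears leaf_b_grip but green is not meant.

How it is judged:
By the outcome, as a careful person would: the job done as asked, in the order asked, and still so for the second after the job is handed in, with the robot touching nothing.
It also fails if it takes over 72 s, if anything falls off the work surface, if the arm or the gripper's body presses on something with over 40 N, if the wrist force passes 120 N, or if a joint passes its speed limit or range.

## Robot

A 6-joint arm with a two-finger parallel gripper is mounted at the origin on the work surface. World frame = base frame: x ahead of the robot, y to its left, z up, the work surface at z = 0. Lengths are in m, angles in rad, forces in N, time in s.
With the tool pointing down it reaches from about 0.25 to 0.725 m from the base axis. Payload 4 kg.
Tool frame: the origin (TCP) lies midway between the tips of the shut fingers; the grasp point (between the pads) lies 19 mm behind it; z points along the fingers, y is the direction in which the jaws open and shut (so a half turn about z gives the same grasp; the last joint's range is limited). The gripper opens to 85 mm and grips with 20 to 120 N. Pads are 22 mm wide; open, the fingers measure 114 mm over their backs; the gripper's body (76 mm by 85 mm) begins 54 mm behind the grasp point. The pads swing forward as they close: fully open they stand 13 mm farther back than shut.
Start: joints at [-1.233, 0.241, 0.005, 1.335, 0, 1.571], TCP at [0.166, -0.472, 0.231] pointing down, gripper open.
Joint ranges: [-2.72, 2.72], [-1.05, 1.87], [-1.09, 1.28], [-1.99, 2.15], [-1.42, 1.44], [-3.14, 3.14]. Speed limits (rad/s): [2.79, 2.79, 3.14, 3.14, 3.14, 3.14].

## Interface

Orientations are given as a unit quaternion [x, y, z, w].
In Python, from workcell import bot, eyes, job gives the robot as it stands.
- The arm moves only by the shell command python3 -m crank 'ROWS'. ROWS is a JSON object of lists of equal length, an entry for each row: "dr": the turn, a rotation vector about the tool's x, y, z in rad, a list of three; "travel": the shift along the tool's x, y, z in m, a list of three; "hand": the finger opening in m, from 0 to 0.0854. In form: {"dr": [[wx, wy, wz], ...], "travel": [[x, y, z], ...], "hand": [hand, ...]}. A call has 1 to 10 rows; each row is the pose to reach, as a shift and turn from the pose commanded when the call began, along the tool's axes at that moment; what a row does not reach only later rows make up. A row lasts 1/8 s, in which the tool goes at most 62.5 mm and 10.7 degrees, less where a joint would pass 70% of its speed; a pose out of reach is approached as far as the arm can. A call with a gripper value outside its range is refused whole. The fingers move at their own pace and stop on an object; the grip force is fixed at half the most. Time passes only in rows, so rows that repeat a pose let the fingers close. It gives the time, the measured TCP pose, the force and the opening at its end, in the units of the state.
- bot.get_obs(): the state, without advancing time (a new reading comes with each control period).
- eyes.camera(name): name is "scene" or "side" or "wrist"; returns a dict with "color" (400x640x3 uint8, red, green, blue), "K" (3x3 intrinsics, pixels), "D" ([k1, k2, p1, p2, k3] as OpenCV has them; the pictures are not rectified), "R" (3x3) and "t" (3): a world point X has camera coordinates R X + t; the wrist camera has in their place "T_tool_cam" (4x4, takes a point from camera to tool coordinates, whose origin is the TCP and whose axes are the flange's). Camera axes: x right, y down, z forward; pixel columns grow to the right and rows downward; lengths in m; the calibration is good to about 2 mm. A picture is of the moment at which its call begins: read the wrist's pose just before it. There is no depth.
- job.job_done(): hands the job in, once; it reports no verdict.
The state is a dict: "clock": time; "joint_pos": joint angles; "joint_vel": joint speeds; "tau": joint torques, N m; "eef_pos": TCP position; "tool_rot": TCP orientation; "ft_force": force on the tool from outside, world axes, zero at the start; "ft_torque": the same for the moment, N m; "grip_width": finger opening in m.
Only numpy, scipy, OpenCV 4.12 (cv2) and the standard library are available. Lean on these libraries where they do the work, as an engineer would, in place of code of your own. Each camera call takes 0.05 s, during which the arm holds its last target.

## Working session

There is one attempt and no reset: what is moved stays moved. The work goes in short steps, Python scripts to look and compute and a shell command to move; the robot and the scene stay as the last step left them, time stands still between calls to the robot, and variables do not carry over. Pictures are saved under pics/ and viewed, and the job is handed in when it is done.

```bash
ls; mkdir -p pics; python3 - <<'E'
from workcell import bot,eyes,job
import cv2,numpy as np
o=bot.get_obs();print(o)
for n in ("scene","side","wrist"):
    c=eyes.camera(n);cv2.imwrite(f"pics/{n}0.png",c["color"][:,:,::-1])
    print(n,{k:np.round(v,4).tolist() for k,v in c.items() if k!="color"})
E
```

```text
pics
{'clock': 0.0, 'joint_pos': array([-1.23301630e+00,  2.41403052e-01,  3.75035646e-03,  1.33518055e+00,
        1.16577423e-05,  1.57081254e+00]), 'joint_vel': array([-0.00042025, -0.00230955,  0.0002889 , -0.00103383,  0.00028503,
        0.00096759]), 'tau': array([ 7.17179264e-04, -3.72314322e+01,  2.52410281e+01,  1.69496000e-02,
        1.33082822e-04, -1.02773683e-05]), 'eef_pos': array([ 0.16549732, -0.47116805,  0.23042787]), 'tool_rot': array([ 9.85772803e-01,  1.68080172e-01, -1.65453261e-04, -1.00494703e-03]), 'ft_force': array([ 0.95716358, -0.41036906,  0.67677021]), 'ft_torque': array([ 0.01395143, -0.01496002, -0.07883118]), 'grip_width': 0.08528265211239537}
scene {'K': [[472.6195, 0.0, 318.613], [0.0, 472.6195, 194.0187], [0.0, 0.0, 1.0]], 'D': [-0.1287, 0.0, 0.0, 0.0, 0.0], 'R': [[0.4096, 0.9122, -0.0132], [0.5972, -0.279, -0.752], [-0.6897, 0.3001, -0.659]], 't': [-0.2004, -0.2459, 1.8884]}
side {'K': [[410.8009, 0.0, 320.0096], [0.0, 410.8009, 198.4165], [0.0, 0.0, 1.0]], 'D': [-0.038, 0.0, 0.0, 0.0, 0.0], 'R': [[-0.9912, -0.1327, 0.002], [-0.1018, 0.7504, -0.653], [0.0851, -0.6475, -0.7573]], 't': [0.5379, 0.1254, 1.1352]}
wrist {'K': [[298.0712, 0.0, 325.512], [0.0, 298.0712, 198.7275], [0.0, 0.0, 1.0]], 'D': [-0.0531, 0.0, 0.0, 0.0, 0.0], 'T_tool_cam': [[-0.0004, -0.9598, -0.2805, 0.0707], [1.0, -0.0006, 0.0006, 0.0004], [-0.0008, -0.2805, 0.9598, -0.1407], [0.0, 0.0, 0.0, 1.0]]}
```

View pics/scene0.png

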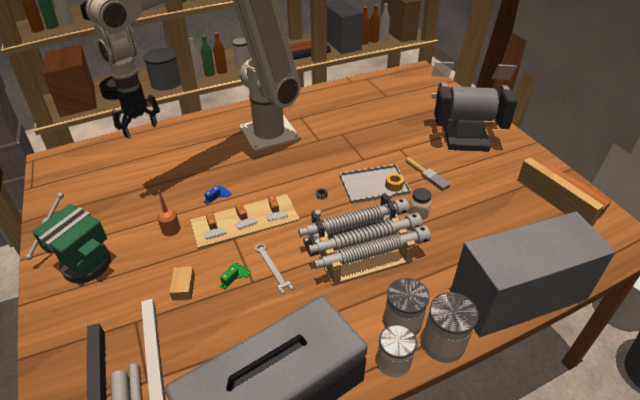

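View pics/side0.png

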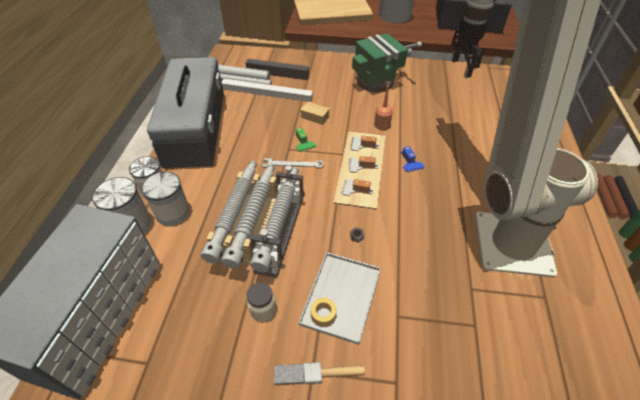

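View pics/wrist0.png

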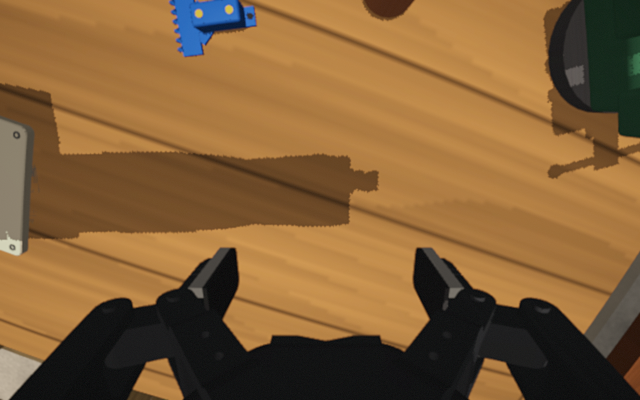

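The scene view shows three orange-gripped leaves on the board at about (212,222), (241,213) and (274,205). A blue decoy is at (217,194) and a green one at (234,274). The clamped spindle is the one nearest the robot, at about (350,220). The tray is at (375,183), with the nut in it at (395,183). I'll enlarge the crops next.

```bash
cat > h.py <<'E'
import numpy as np,cv2
from workcell import bot,eyes,job
from scipy.spatial.transform import Rotation as Ro
def pose():
    o=bot.get_obs();T=np.eye(4);T[:3,:3]=Ro.from_quat(o["tool_rot"]).as_matrix();T[:3,3]=o["eef_pos"];return T
def snap(name,f=None):
    T=pose();c=eyes.camera(name);im=c["color"][:,:,::-1].copy()
    if name=="wrist":
        W=T@c["T_tool_cam"];R=W[:3,:3].T;t=-R@W[:3,3]
    else: R,t=np.array(c["R"]),np.array(c["t"])
    if f: cv2.imwrite(f"pics/{f}.png",im); np.savez(f"pics/{f}.npz",K=c["K"],D=c["D"],R=R,t=t)
    return im,dict(K=np.array(c["K"]),D=np.array(c["D"]),R=R,t=t)
def load(f): return cv2.imread(f"pics/{f}.png"),dict(np.load(f"pics/{f}.npz"))
def ray(c,p):
    u=cv2.undistortPoints(np.array([[p]],float),c["K"],c["D"])[0,0]
    d=c["R"].T@np.array([u[0],u[1],1.]);return -c["R"].T@c["t"],d/np.linalg.norm(d)
def onz(c,p,z):
    o,d=ray(c,p);return o+d*(z-o[2])/d[2]
def proj(c,X):
    return cv2.projectPoints(np.array(X,float).reshape(-1,1,3),cv2.Rodrigues(c["R"])[0],c["t"],c["K"],c["D"])[0].reshape(-1,2)
def tri(cs,ps):
    A=np.zeros((3,3));b=np.zeros(3);rs=[ray(c,p) for c,p in zip(cs,ps)]
    for o,d in rs:
        P=np.eye(3)-np.outer(d,d);A+=P;b+=P@o
    X=np.linalg.solve(A,b);return X,[np.linalg.norm((np.eye(3)-np.outer(d,d))@(X-o)) for o,d in rs]
def crop(im,x0,y0,x1,y1,f,name):
    cv2.imwrite(f"pics/{name}.png",cv2.resize(im[y0:y1,x0:x1],None,fx=f,fy=f,interpolation=cv2.INTER_CUBIC))
E
python3 - <<'E'
from h import *
a,ca=snap("scene","s1");b,cb=snap("side","d1")
crop(a,180,170,440,290,3,"s1c");crop(b,200,120,400,350,2.6,"d1c")
def og(im):
    h=cv2.cvtColor(im,cv2.COLOR_BGR2HSV);return h
for nm,im,c,box in(("s",a,ca,(180,170,310,250)),("d",b,cb,(330,125,395,210))):
    x0,y0,x1,y1=box;h=cv2.cvtColor(im,cv2.COLOR_BGR2HSV)[y0:y1,x0:x1]
    m=((h[...,0]<14)&(h[...,1]>150)&(h[...,2]>90)).astype(np.uint8)
    n,l,st,ce=cv2.connectedComponentsWithStats(m)
    for i in range(1,n):
        if st[i,4]>25:
            p=ce[i]+[x0,y0];print(nm,st[i],p,onz(c,p,.03))
# coarse positions
for n,c,ps in(("s",ca,{"board":[(192,222),(294,198),(300,219),(198,244)],"tray":[(340,178),(401,166),(413,194),(350,201)],"hex":[(321,193)],"nut":[(395,183)]}),("d",cb,{"board":[(349,134),(384,140),(378,208),(336,202)],"tray":[(331,254),(380,265),(348,340),(302,325)],"hex":[(357,234)],"nut":[(323,310)]})):
    for k,v in ps.items(): print(n,k,[np.round(onz(c,p,0.0)[:2],3).tolist() for p in v])
E
```

```text
s [   0    0  130   80 6308] [245.9587825  204.89933418] [ 0.40585799 -0.21954932  0.03      ]
s board [[0.377, -0.397], [0.409, -0.055], [0.511, -0.075], [0.481, -0.402]]
s tray [[0.379, 0.132], [0.411, 0.364], [0.561, 0.319], [0.502, 0.109]]
s hex [[0.424, 0.038]]
s nut [[0.485, 0.294]]
d board [[0.494, -0.401], [0.371, -0.386], [0.38, -0.078], [0.506, -0.084]]
d tray [[0.499, 0.101], [0.366, 0.118], [0.432, 0.333], [0.545, 0.311]]
d hex [[0.434, 0.025]]
d nut [[0.5, 0.266]]
```

View pics/s1c.png

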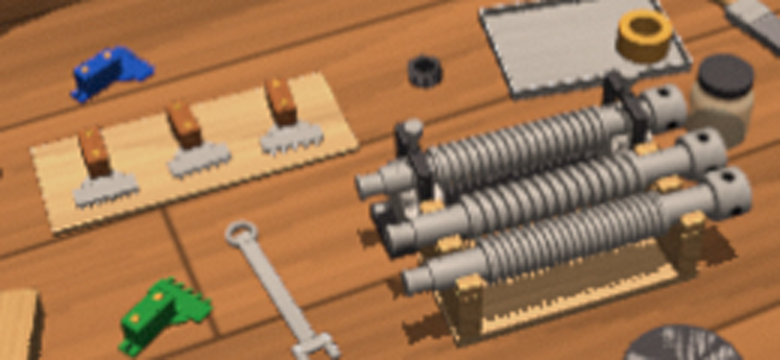

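View pics/d1c.png

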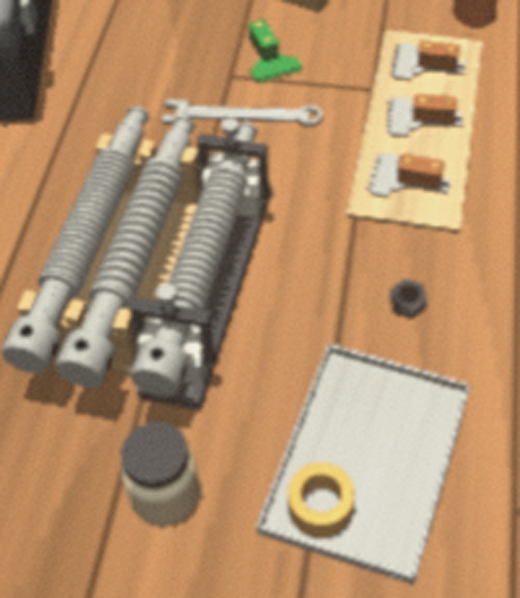

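```bash
python3 -m crank '{"dr":[[0,0,0.338],[0,0,0.338],[0,0,0.338],[0,0,0.338],[0,0,0.338],[0,0,0.338],[0,0,0.338],[0,0,0.338]],"travel":[[0.298,-0.140,-0.02],[0.298,-0.140,-0.02],[0.298,-0.140,-0.02],[0.298,-0.140,-0.02],[0.298,-0.140,-0.02],[0.298,-0.140,-0.02],[0.298,-0.140,-0.02],[0.298,-0.140,-0.02]],"hand":[0.06,0.06,0.06,0.06,0.06,0.06,0.06,0.06]}'
python3 - <<'E'
from h import *
print(pose())
snap("wrist","w1")
E
```

```text
clock: 1.25
eef_pos: [0.3999, -0.2411, 0.2511]
tool_rot: [1.0, -0.0, -0.0, 0.0]
ft_force: [0.1, -0.4, 0.4]
grip_width: 0.06
[[ 9.99999591e-01 -3.46074152e-04 -8.35917810e-04  3.99946790e-01]
 [-3.46122563e-04 -9.99999938e-01 -5.77697077e-05 -2.41140806e-01]
 [-8.35897765e-04  5.80590141e-05 -9.99999649e-01  2.51087422e-01]
 [ 0.00000000e+00  0.00000000e+00  0.00000000e+00  1.00000000e+00]]
```

View pics/w1.png

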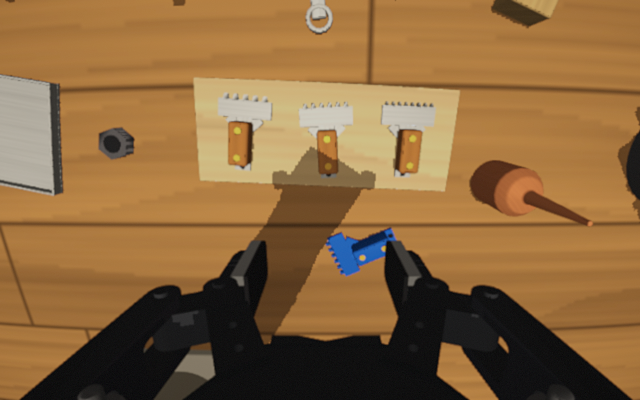

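```bash
python3 - <<'E'
from h import *
im,c=load("w1");crop(im,185,70,465,200,2.8,"w1c")
s,cs=load("s1");d,cd=load("d1")
print(tri([cs,cd],[(348,219),(280,205)]))
print(onz(cs,(348,219),.078),onz(cd,(280,205),.078))
h=cv2.cvtColor(im,cv2.COLOR_BGR2HSV)
for p in [(240,140),(328,140),(408,150),(330,165),(280,140),(240,60),(320,112)]: print(p,h[p[1],p[0]])
E
```

```text
(array([0.65105203, 0.02135708, 0.08580465]), [np.float64(0.0021378995825409447), np.float64(0.002137899582540782)])
[0.64615989 0.02614822 0.078     ] [0.65153671 0.01312033 0.078     ]
(240, 140) [ 15 175 188]
(328, 140) [ 28 161 209]
(408, 150) [ 15 179 181]
(330, 165) [ 19 189 144]
(280, 140) [ 19 106 206]
(240, 60) [ 16 158 171]
(320, 112) [ 23  20 206]
```

View pics/w1c.png

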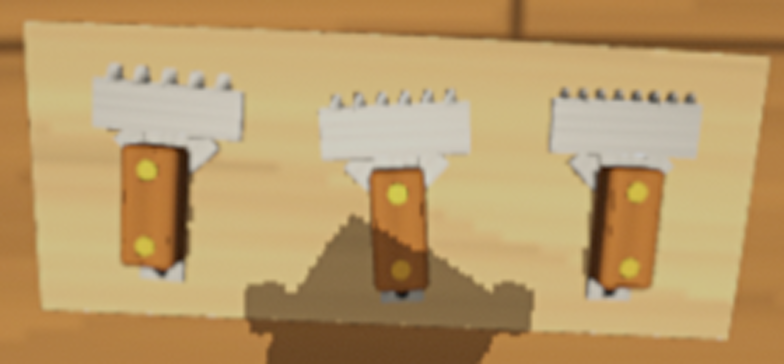

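The crop shows the teeth clearly: the left leaf (+y, px 244,105) has 5, the middle (325,112) 6 and the right (409,112) 8. The clamped spindle is the one nearest the robot, sitting between dark V-blocks, while the spares sit in the wooden rack. I'll look at its thread next.

```bash
python3 -m crank '{"dr":[[0,0,0],[0,0,0],[0,0,0],[0,0,0],[0,0,0],[0,0,0]],"travel":[[0.12,-0.21,0],[0.12,-0.21,0],[0.12,-0.21,0],[0.12,-0.21,0],[0.12,-0.21,0],[0.12,-0.21,0]],"hand":[0.06,0.06,0.06,0.06,0.06,0.06]}'
python3 - <<'E'
from h import *
snap("wrist","w2")
E
python3 -m crank '{"dr":[[0,0,0],[0,0,0],[0,0,0]],"travel":[[0.02,-0.09,0],[0.02,-0.09,0],[0.02,-0.09,0]],"hand":[0.06,0.06,0.06]}'
python3 - <<'E'
from h import *
snap("wrist","w3")
E
```

```text
clock: 2.05
eef_pos: [0.5199, -0.0321, 0.251]
tool_rot: [1.0, -0.001, -0.001, 0.0]
ft_force: [-0.3, 0.6, 0.6]
grip_width: 0.0596
clock: 2.48
eef_pos: [0.5417, 0.0294, 0.2513]
tool_rot: [1.0, 0.021, -0.001, -0.011]
ft_force: [-0.4, 0.2, 0.0]
grip_width: 0.0603
```

View pics/w2.png

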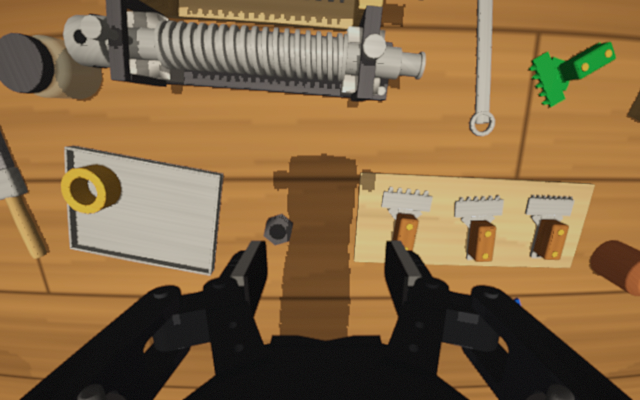

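View pics/w3.png

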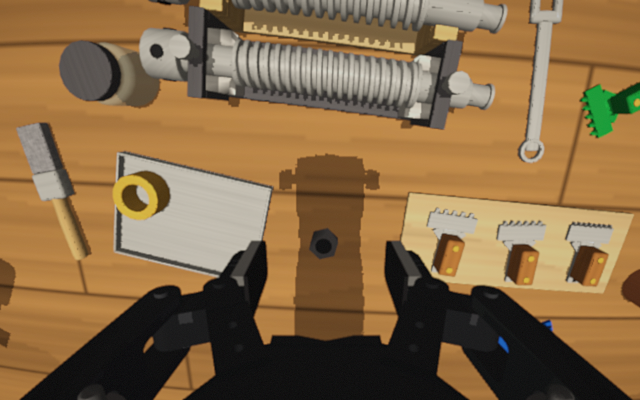

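```bash
python3 - <<'E'
from h import *
im,c=load("w3");crop(im,180,25,500,135,2.5,"w3c")
im,c=load("w2");crop(im,100,5,420,110,2.5,"w2c")
print(pose())
E
```

```text
[[ 0.99911538  0.04200686 -0.00197146  0.54143942]
 [ 0.04204038 -0.99886792  0.0222597   0.02896639]
 [-0.00103417 -0.02232289 -0.99975028  0.25127198]
 [ 0.          0.          0.          1.        ]]
```

View pics/w3c.png

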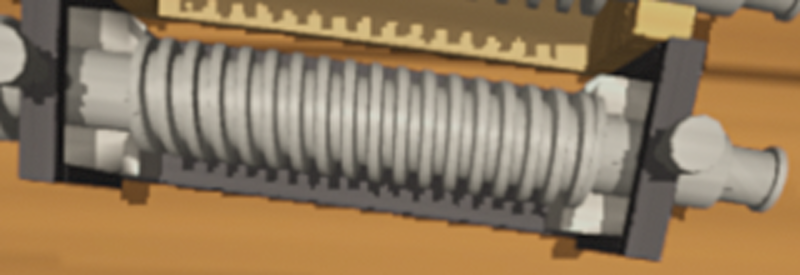

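View pics/w2c.png

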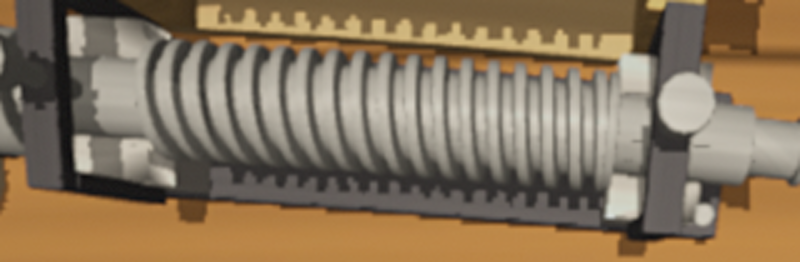

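```bash
cat > axis.py <<'E'
from h import *
# per view: rough top & bottom silhouettes (pixel) refined by mask; axis plane by bisecting rays
V={"w3":(250,405),"w2":(175,325)}
N=[];O=[]
for f,(xa,xb) in V.items():
    im,c=load(f);h=cv2.cvtColor(im,cv2.COLOR_BGR2HSV)
    m=((h[...,1]<60)&(h[...,2]>95)).astype(np.uint8)
    U=[];L=[]
    for x in range(xa,xb):
        ys=np.where(m[20 if f=="w2" else 35:118,x])[0]+(20 if f=="w2" else 35)
        # longest run
        runs=np.split(ys,np.where(np.diff(ys)>1)[0]+1);r=max(runs,key=len);U.append((x,r[0]-.5));L.append((x,r[-1]+.5))
    U=np.array(U,float);L=np.array(L,float)
    def env(P,s): # envelope line through crests
        k=np.ones(len(P),bool)
        for _ in range(6):
            a=np.polyfit(P[k,0],P[k,1],1);r=s*(P[:,1]-np.polyval(a,P[:,0]));k=(r>-.3)&(r<3)
        return a
    a=env(U,-1);b=env(L,1)
    o=ray(c,(0,0))[0]
    def pl(q): 
        d=[ray(c,(x,np.polyval(q,x)))[1] for x in (xa,xb)];n=np.cross(*d);return n/np.linalg.norm(n)
    n1,n2=pl(a),pl(b);n=n1+n2;n/=np.linalg.norm(n)
    half=np.arccos(abs(n1@n2))/2;print(f,a,b,"dist for r=22:",.022/np.sin(half))
    N.append(n);O.append(o);
    # axis: in plane n, at dist from the cam
    for zz in(.070,.078,.086):
        P=[]
        for x in(xa,xb):
            ym=(np.polyval(a,x)+np.polyval(b,x))/2
            d=ray(c,(x,ym))[1]; d2=ray(c,(x+1e-9,ym))[1]
            d=d-n*(d@n);P.append(o+d*(zz-o[2])/d[2])
        v=P[0]-P[1];print(zz,np.round(P,4).tolist(),"yaw",np.arctan2(-v[0],v[1]), "dist",np.linalg.norm(np.cross(o-P[0],v/np.linalg.norm(v))))
E
python3 axis.py
```

```text
w3 [0.13437251 5.89514531] [ 0.13323478 52.11695397] dist for r=22: 0.33025257750027603
0.07 [[0.6576, 0.114, 0.07], [0.644, -0.0438, 0.07]] yaw -0.08580359178081025 dist 0.32399192540337507
0.078 [[0.6564, 0.1119, 0.078], [0.6432, -0.042, 0.078]] yaw -0.08580359178081041 dist 0.3159383124705998
0.086 [[0.6553, 0.1098, 0.086], [0.6424, -0.0402, 0.086]] yaw -0.08580359178081057 dist 0.3078846995378245
w2 [ 0.04802982 14.03378994] [ 0.1154455  41.98696946] dist for r=22: 0.28865549269781315
0.07 [[0.6596, 0.1172, 0.07], [0.6457, -0.0327, 0.07]] yaw -0.09189967246135869 dist 0.3262321830041847
0.078 [[0.6579, 0.1134, 0.078], [0.6444, -0.0327, 0.078]] yaw -0.09189967246135818 dist 0.3181177734097178
0.086 [[0.6561, 0.1097, 0.086], [0.643, -0.0327, 0.086]] yaw -0.09189967246135765 dist 0.31000336381525095
```

```bash
python3 - <<'E'
from h import *
p0=np.array([.6432,-.042,.078]);p1=np.array([.6564,.1119,.078]);u=(p1-p0)/np.linalg.norm(p1-p0)
for f in("w3","w2"):
    im,c=load(f);g=cv2.cvtColor(im,cv2.COLOR_BGR2GRAY).astype(np.float32)
    s=np.arange(-.04,.21,.0005);best=None
    for off in(-.012,-.008,-.004,0,.004):
        X=p0+np.outer(s,u)+np.array([off,0,np.sqrt(.022**2-off**2)])
        q=proj(c,X).astype(np.float32);v=cv2.remap(g,q[:,0].reshape(1,-1),q[:,1].reshape(1,-1),cv2.INTER_LINEAR)[0]
        k=(s>.0)&(s<.13);w=v[k]-np.poly1d(np.polyfit(s[k],v[k],3))(s[k])
        fr=np.arange(60,180,.5);A=[abs(np.sum(w*np.hanning(len(w))*np.exp(-2j*np.pi*x*s[k]))) for x in fr]
        print(f,off,"pitch mm",1000/fr[np.argmax(A)],"amp ratio 8/10/12",[round(float(A[np.argmin(abs(fr-1000/z))])) for z in(8,10,12)])
im,c=load("w3")
for n,p in{"thrL":(238,75),"thrR":(420,102),"blkL":(205,75),"blkR":(434,100)}.items(): print(n,onz(c,p,.09))
E
```

```text
w3 -0.012 pitch mm 10.309278350515465 amp ratio 8/10/12 [26, 706, 20]
w3 -0.008 pitch mm 10.416666666666666 amp ratio 8/10/12 [33, 519, 43]
w3 -0.004 pitch mm 9.216589861751151 amp ratio 8/10/12 [30, 90, 66]
w3 0 pitch mm 10.526315789473685 amp ratio 8/10/12 [68, 468, 41]
w3 0.004 pitch mm 10.416666666666666 amp ratio 8/10/12 [23, 581, 34]
w2 -0.012 pitch mm 9.900990099009901 amp ratio 8/10/12 [32, 1822, 27]
w2 -0.008 pitch mm 9.900990099009901 amp ratio 8/10/12 [20, 1823, 14]
w2 -0.004 pitch mm 9.803921568627452 amp ratio 8/10/12 [65, 1869, 52]
w2 0 pitch mm 9.900990099009901 amp ratio 8/10/12 [89, 1948, 56]
w2 0.004 pitch mm 9.900990099009901 amp ratio 8/10/12 [45, 1847, 37]
thrL [0.64363102 0.12050271 0.09      ]
thrR [ 0.62606333 -0.05574458  0.09      ]
blkL [0.64283612 0.15286068 0.09      ]
blkR [ 0.62864055 -0.06910307  0.09      ]
```

```bash
python3 - <<'E'
from h import *
def riv(f,box):
    im,c=load(f);x0,y0,x1,y1=box;h=cv2.cvtColor(im,cv2.COLOR_BGR2HSV)[y0:y1,x0:x1]
    m=((h[...,0]>=23)&(h[...,0]<35)&(h[...,1]>135)&(h[...,2]>60)).astype(np.uint8)
    n,l,st,ce=cv2.connectedComponentsWithStats(m)
    return c,[(np.round(ce[i]+[x0,y0],1).tolist(),int(st[i,4])) for i in range(1,n) if st[i,4]>=5]
for f,b in(("w1",(200,110,440,180)),("w2",(370,205,580,262)),("w3",(420,220,620,290))):
    c,r=riv(f,b);print(f,r)
E
python3 - <<'E'
from h import *
im,_=load("w2");crop(im,360,170,600,275,3.3,"w2d")
E
```

```text
w1 [([237.1, 130.3], 39), ([412.1, 138.2], 34), ([326.7, 139.0], 40), ([236.5, 157.6], 31), ([409.4, 165.4], 30)]
w2 [([409.1, 226.6], 23), ([560.5, 231.9], 17), ([487.7, 233.5], 15), ([554.5, 253.9], 15), ([485.1, 255.7], 15)]
w3 [([455.5, 248.5], 16), ([530.5, 258.5], 14), ([600.0, 260.0], 17), ([448.7, 270.1], 16), ([525.8, 279.6], 16), ([592.5, 280.5], 14)]
```

View pics/w2d.png

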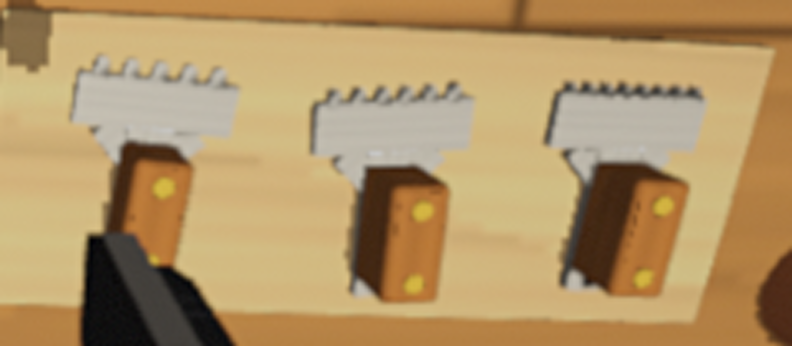

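```bash
python3 - <<'E'
from h import *
_,c1=load("w1");_,c2=load("w2")
f=lambda x,y:(185+x/2.8-.3,70+y/2.8-.3);g=lambda x,y:(360+x/3.3-.3,170+y/3.3-.3)
P={"front":((326.7,139),(487.7,233.5)),"rear":(f(400,270),(485.1,255.7)),"t1":(f(335,98),g(333,94)),"t6":(f(451,93),g(453,88)),
"r12f":((237.1,130.3),(409.1,226.6)),"r8f":((412.1,138.2),(560.5,231.9)),"r8r":((409.4,165.4),(554.5,253.9))}
for k,(a,b) in P.items():
    X,e=tri([c1,c2],[a,b]);print(k,np.round(X,4),np.round(e,4))
F=onz(c1,P["front"][0],.041);Rr=onz(c1,P["rear"][0],.041);print(F,Rr,(F+Rr)/2,"yaw",np.arctan2(F[1]-Rr[1],F[0]-Rr[0]))
F=onz(c2,P["front"][1],.041);Rr=onz(c2,P["rear"][1],.041);print(F,Rr,(F+Rr)/2,"yaw",np.arctan2(F[1]-Rr[1],F[0]-Rr[0]))
a=onz(c1,P["t1"][0],.0105);b=onz(c1,P["t6"][0],.0105);print(a,b,"yaw",np.arctan2(b[0]-a[0],a[1]-b[1]))
E
```

```text
front [ 0.4403 -0.2434  0.0399] [0. 0.]
rear [ 0.4087 -0.2445  0.0406] [0.0001 0.0001]
t1 [ 0.4793 -0.216   0.0091] [0.0002 0.0002]
t6 [ 0.4815 -0.267   0.0082] [0.0002 0.0002]
r12f [ 0.4507 -0.1393  0.0396] [0.0001 0.0001]
r8f [ 0.4417 -0.343   0.0407] [0.0001 0.0001]
r8r [ 0.4095 -0.3423  0.0405] [0. 0.]
[ 0.44047287 -0.24341484  0.041     ] [ 0.40863194 -0.24444261  0.041     ] [ 0.4245524  -0.24392873  0.041     ] yaw 0.0322671783173228
[ 0.44079588 -0.24272756  0.041     ] [ 0.40899358 -0.24434007  0.041     ] [ 0.42489473 -0.24353382  0.041     ] yaw 0.05066091772531645
[ 0.47948719 -0.21615891  0.0105    ] [ 0.48155485 -0.26692507  0.0105    ] yaw 0.04070670897321321
```

```bash
cat > go.py <<'E'
import sys;from h import *
def go(x,y,z,yaw):
    T=pose();R=Ro.from_euler("z",yaw).as_matrix()@np.diag([1.,-1,-1])
    print("travel",np.round(T[:3,:3].T@(np.array([x,y,z])-T[:3,3]),4).tolist(),"dr",np.round(Ro.from_matrix(T[:3,:3].T@R).as_rotvec(),4).tolist())
if __name__=="__main__": 
    go(*map(float,sys.argv[1:5])); o=bot.get_obs(); print(o["clock"],np.round(o["eef_pos"],4),np.round(o["ft_force"],2),round(o["grip_width"],4))
E
python3 go.py .4247 -.2437 .10 .04
```

```text
travel [-0.1279, 0.2708, 0.1454] dr [-0.0223, 0.0011, 0.002]
2.525 [0.5414 0.029  0.2513] [ 0.69  0.36 -0.89] 0.0603
```

```bash
python3 -m crank '{"dr":[[-0.022,0.001,0.002],[-0.022,0.001,0.002],[-0.022,0.001,0.002],[-0.022,0.001,0.002],[-0.022,0.001,0.002],[-0.022,0.001,0.002],[-0.022,0.001,0.002],[-0.022,0.001,0.002]],"travel":[[-0.128,0.271,0.145],[-0.128,0.271,0.145],[-0.128,0.271,0.145],[-0.128,0.271,0.145],[-0.128,0.271,0.145],[-0.128,0.271,0.145],[-0.128,0.271,0.145],[-0.128,0.271,0.145]],"hand":[0.06,0.06,0.06,0.06,0.06,0.06,0.06,0.06]}'
python3 go.py .4247 -.2437 .012 .04
python3 - <<'E'
from h import *
im,_=snap("wrist","w4")
E
```

```text
clock: 3.52
eef_pos: [0.4263, -0.2424, 0.1011]
tool_rot: [1.0, 0.021, 0.001, -0.0]
ft_force: [0.6, -0.0, 0.3]
grip_width: 0.06
travel [-0.0018, 0.0013, 0.0891] dr [-0.0007, -0.002, 0.0022]
3.525 [ 0.4263 -0.2424  0.1011] [ 0.55 -0.04  0.25] 0.06
```

View pics/w4.png

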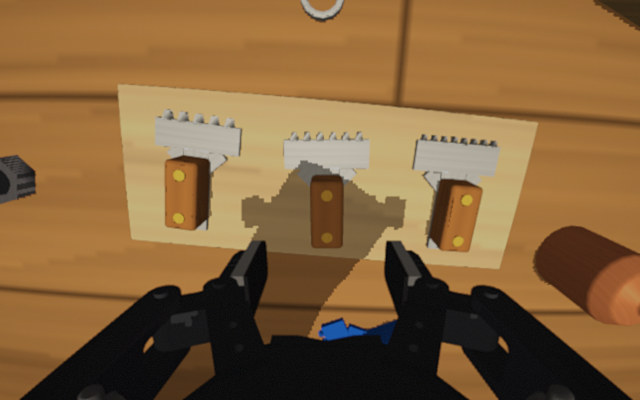

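The view shows the middle leaf, with 6 teeth at (290–360,136) and rivets at (327,195) and (326,241), squarely between the open fingers. I'll check its pose from this view and then descend.

```bash
python3 - <<'E'
from h import *
im,c=load("w4")
h=cv2.cvtColor(im,cv2.COLOR_BGR2HSV)[170:260,300:350]
F=onz(c,(326.8,195.5),.0405);Rr=onz(c,(325.8,240.5),.0405);print(F,Rr,(F+Rr)/2,"yaw",np.arctan2(F[1]-Rr[1],F[0]-Rr[0]))
a=onz(c,(294,136.5),.0105);b=onz(c,(361,135.5),.0105);print(a,b,(a+b)/2,np.arctan2(b[0]-a[0],a[1]-b[1]))
E
```

```text
[ 0.44093444 -0.24330152  0.0405    ] [ 0.40665991 -0.24404084  0.0405    ] [ 0.42379718 -0.24367118  0.0405    ] yaw 0.021567102384717655
[ 0.47832119 -0.21675703  0.0105    ] [ 0.48121457 -0.26786234  0.0105    ] [ 0.47976788 -0.24230969  0.0105    ] 0.05655566373423953
```

```bash
python3 -m crank '{"dr":[[0,-0.002,0.002],[0,-0.002,0.002],[0,-0.002,0.002],[0,-0.002,0.002],[0,-0.002,0.002],[0,-0.002,0.002],[0,-0.002,0.002],[0,-0.002,0.002],[0,-0.002,0.002],[0,-0.002,0.002]],"travel":[[-0.0015,0.001,0.04],[-0.0015,0.001,0.075],[-0.0015,0.001,0.089],[-0.0015,0.001,0.089],[-0.0015,0.001,0.089],[-0.0015,0.001,0.089],[-0.0015,0.001,0.089],[-0.0015,0.001,0.089],[-0.0015,0.001,0.089],[-0.0015,0.001,0.089]],"hand":[0.06,0.06,0.06,0.06,0.015,0.015,0.015,0.015,0.015,0.015]}'; python3 go.py .4247 -.2437 .15 .04
```

```text
clock: 4.82
eef_pos: [0.4254, -0.2442, 0.0127]
tool_rot: [1.0, 0.02, 0.001, 0.0]
ft_force: [0.3, 0.1, 6.8]
grip_width: 0.023
travel [-0.0005, -0.0005, -0.1373] dr [0.0003, -0.0015, -0.0001]
4.825 [ 0.4254 -0.2442  0.0127] [0.26 0.15 6.8 ] 0.023
```

```bash
python3 -m crank '{"dr":[[0,0,0],[0,0,0],[0,0,0],[0,0,0],[0,0,0]],"travel":[[0,0,-0.02],[0,0,-0.07],[0,0,-0.13],[0,0,-0.14],[0,0,-0.14]],"hand":[0.015,0.015,0.015,0.015,0.015]}'
python3 - <<'E'
from h import *
im,c=snap("wrist","w5");crop(im,200,60,460,260,3,"w5c");print(bot.get_obs()["ft_force"],bot.get_obs()["grip_width"],pose()[:3,3])
E
```

```text
clock: 5.45
eef_pos: [0.4245, -0.2439, 0.1516]
tool_rot: [1.0, 0.02, -0.0, -0.0]
ft_force: [0.1, 0.2, -1.8]
grip_width: 0.0233
[-0.1123321   0.19143838 -2.31719555] 0.023381266754125316 [ 0.42353716 -0.24338177  0.15020176]
```

View pics/w5c.png

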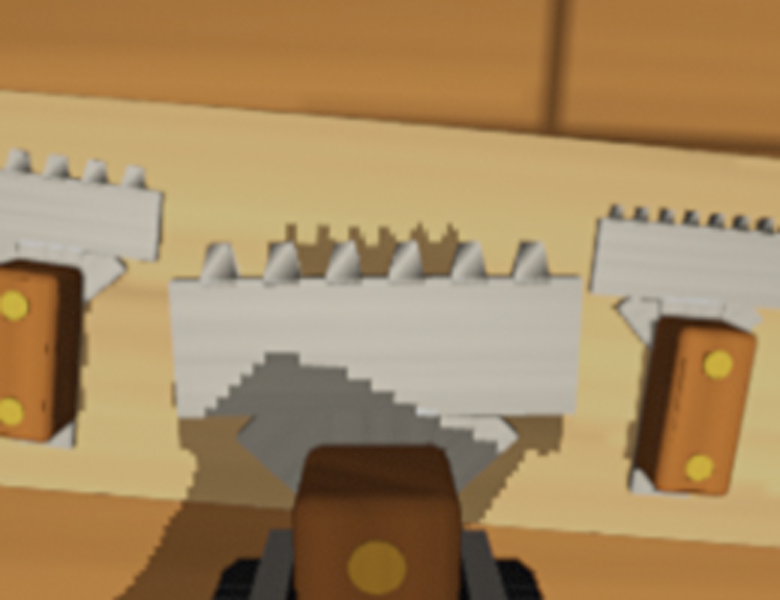

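```bash
python3 - <<'E'
from h import *
im,c=load("w5");T=pose()
f=lambda x,y:(200+x/3-.33,60+y/3-.33)
Ti=np.linalg.inv(T)
for z in(-.005,-.0003,.003):
    for k,p in{"t1":(220,243),"t6":(533,243),"cL":(170,283),"cR":(579,277),"bL":(177,415),"bR":(575,413),"riv":(377,568)}.items():
        u=cv2.undistortPoints(np.array([[f(*p)]]),c["K"],c["D"])[0,0]
        M=T[:3,:3].T@c["R"].T;o=Ti[:3,:3]@(-c["R"].T@c["t"])+Ti[:3,3];d=M@np.array([u[0],u[1],1]);X=o+d*((z if k!="riv" else z-.0275)-o[2])/d[2];print(z,k,np.round(X*1000,1))
E
```

```text
-0.005 t1 [ 59.2 -22.8  -5. ]
-0.005 t6 [59.2 24.8 -5. ]
-0.005 cL [ 53.2 -30.7  -5. ]
-0.005 cR [54.1 32.1 -5. ]
-0.005 bL [ 32.1 -30.9  -5. ]
-0.005 bR [32.4 32.7 -5. ]
-0.005 riv [ 18.5   1.  -32.5]
-0.0003 t1 [ 58.8 -23.6  -0.3]
-0.0003 t6 [58.8 25.6 -0.3]
-0.0003 cL [ 52.6 -31.8  -0.3]
-0.0003 cR [53.5 33.2 -0.3]
-0.0003 bL [ 30.8 -32.   -0.3]
-0.0003 bR [31.  33.8 -0.3]
-0.0003 riv [ 16.3   1.  -27.8]
0.003 t1 [ 58.5 -24.1   3. ]
0.003 t6 [58.5 26.2  3. ]
0.003 cL [ 52.1 -32.6   3. ]
0.003 cR [53.1 33.9  3. ]
0.003 bL [ 29.8 -32.8   3. ]
0.003 bR [30.1 34.6  3. ]
0.003 riv [ 14.7   1.  -24.5]
```

```bash
python3 go.py .5342 .0399 .15 -.086
```

```text
travel [0.1218, -0.2787, 0.0004] dr [-0.0018, 0.003, 0.1257]
5.5 [ 0.4235 -0.2434  0.1502] [-0.11  0.19 -2.32] 0.0234
```

```bash
python3 -m crank '{"dr":[[0,0.003,0.126],[0,0.003,0.126],[0,0.003,0.126],[0,0.003,0.126],[0,0.003,0.126],[0,0.003,0.126],[0,0.003,0.126],[0,0.003,0.126],[0,0.003,0.126],[0,0.003,0.126]],"travel":[[0.02,-0.045,0],[0.044,-0.1,0],[0.066,-0.15,0],[0.088,-0.2,0],[0.11,-0.25,0],[0.122,-0.279,0],[0.122,-0.279,0],[0.122,-0.279,0],[0.122,-0.279,0],[0.122,-0.279,0]],"hand":[0.015,0.015,0.015,0.015,0.015,0.015,0.015,0.015,0.015,0.015]}'
python3 - <<'E'
from h import *
im,c=snap("wrist","w6");print(pose(),bot.get_obs()["joint_vel"])
E
```

```text
clock: 6.75
eef_pos: [0.5338, -0.0029, 0.1515]
tool_rot: [1.0, -0.012, 0.0, -0.017]
ft_force: [-0.2, 1.2, -1.3]
grip_width: 0.0231
[[ 9.99710568e-01 -2.40138374e-02  1.45484792e-03  5.33912798e-01]
 [-2.40498949e-02 -9.99106951e-01  3.47404977e-02 -2.80139878e-03]
 [ 6.19296010e-04 -3.47654316e-02 -9.99395308e-01  1.51526173e-01]
 [ 0.00000000e+00  0.00000000e+00  0.00000000e+00  1.00000000e+00]] [ 0.00602641  0.00210944  0.00432067 -0.00092155  0.00102313  0.00032853]
```

View pics/w6.png

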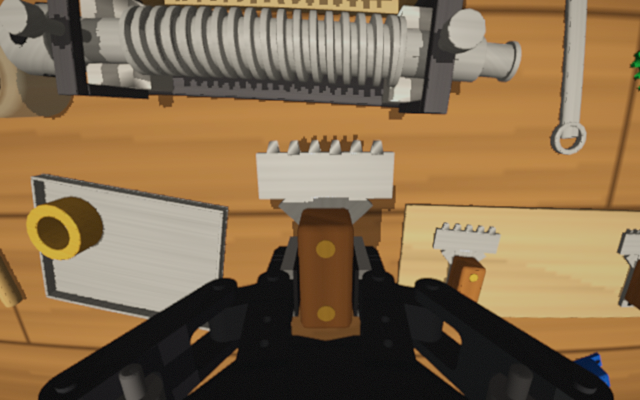

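```bash
python3 -c "
from h import *
print(np.round(bot.get_obs()['joint_pos'],3), np.round(bot.get_obs()['tau'],1))"; python3 go.py .5342 .0399 .15 -.086
```

```text
[-0.025  0.354 -0.052  1.164  0.035  3.141] [ -0.  -42.2  24.6  -0.    0.1  -0. ]
travel [-0.0007, -0.0426, 0.003] dr [-0.0348, 0.0005, 0.062]
6.8 [ 0.5339 -0.0028  0.1515] [-0.43  0.68 -1.41] 0.0231
```

The arm stopped short because joint 6 is at its limit (3.141) in this hand orientation. I'll set the leaf back down where it lay and take it again with the hand turned half round.

```bash
python3 go.py .4245 -.2439 .05 .04
```

```text
travel [-0.1036, 0.247, 0.0929] dr [-0.0347, -0.0017, -0.064]
6.8 [ 0.5339 -0.0028  0.1515] [-0.43  0.68 -1.41] 0.0231
```

```bash
python3 -m crank '{"dr":[[-0.035,-0.002,-0.064],[-0.035,-0.002,-0.064],[-0.035,-0.002,-0.064],[-0.035,-0.002,-0.064],[-0.035,-0.002,-0.064],[-0.035,-0.002,-0.064],[-0.035,-0.002,-0.064],[-0.035,-0.002,-0.064],[-0.035,-0.002,-0.064],[-0.035,-0.002,-0.064]],"travel":[[-0.02,0.05,0],[-0.044,0.105,0],[-0.066,0.16,0],[-0.09,0.215,0.01],[-0.104,0.247,0.02],[-0.104,0.247,0.06],[-0.104,0.247,0.093],[-0.104,0.247,0.093],[-0.104,0.247,0.093],[-0.104,0.247,0.093]],"hand":[0.015,0.015,0.015,0.015,0.015,0.015,0.015,0.015,0.015,0.015]}'
python3 go.py .4245 -.2439 .0135 .04
```

```text
clock: 8.05
eef_pos: [0.4261, -0.244, 0.0515]
tool_rot: [1.0, 0.021, 0.001, 0.001]
ft_force: [0.7, 0.4, -1.5]
grip_width: 0.0232
travel [-0.0017, -0.0003, 0.038] dr [0.0021, -0.0025, 0.0015]
8.05 [ 0.4261 -0.244   0.0515] [ 0.67  0.38 -1.45] 0.0232
```

```bash
python3 -m crank '{"dr":[[0,0,0],[0,0,0],[0,0,0],[0,0,0],[0,0,0]],"travel":[[-0.001,0,0.02],[-0.001,0,0.032],[-0.001,0,0.036],[-0.001,0,0.037],[-0.001,0,0.037]],"hand":[0.015,0.015,0.015,0.015,0.015]}'
```

```text
clock: 8.68
eef_pos: [0.424, -0.2436, 0.0131]
tool_rot: [1.0, 0.021, 0.0, 0.0]
ft_force: [-0.7, 0.1, -0.9]
grip_width: 0.0231
```

```bash
python3 -m crank '{"dr":[[0,0,0],[0,0,0]],"travel":[[0,0,0.0005],[0,0,0.001]],"hand":[0.015,0.015]}'; python3 -m crank '{"dr":[[0,0,0],[0,0,0]],"travel":[[0,0,0.0005],[0,0,0.0005]],"hand":[0.015,0.015]}'
```

```text
clock: 8.93
eef_pos: [0.424, -0.2436, 0.0127]
tool_rot: [1.0, 0.021, 0.0, 0.0]
ft_force: [-1.8, 1.9, 8.3]
grip_width: 0.0229
clock: 9.18
eef_pos: [0.424, -0.2436, 0.0127]
tool_rot: [1.0, 0.021, 0.0, 0.0]
ft_force: [-3.6, 1.5, 8.0]
grip_width: 0.0233
```

```bash
python3 -m crank '{"dr":[[0,0,0],[0,0,0],[0,0,0],[0,0,0],[0,0,0],[0,0,-0.18],[0,0,-0.36],[0,0,-0.54],[0,0,-0.72],[0,0,-0.9]],"travel":[[0,0,0],[0,0,0],[0,0,-0.02],[0,0,-0.06],[0,0,-0.09],[0,0,-0.09],[0,0,-0.09],[0,0,-0.09],[0,0,-0.09],[0,0,-0.09]],"hand":[0.06,0.06,0.06,0.06,0.06,0.06,0.06,0.06,0.06,0.06]}'
python3 -m crank '{"dr":[[0,0,-0.18],[0,0,-0.36],[0,0,-0.54],[0,0,-0.72],[0,0,-0.9],[0,0,-1.08],[0,0,-1.26],[0,0,-1.44],[0,0,-1.62],[0,0,-1.8]],"travel":[[0,0,0],[0,0,0],[0,0,0],[0,0,0],[0,0,0],[0,0,0],[0,0,0],[0,0,0],[0,0,0],[0,0,0]],"hand":[0.06,0.06,0.06,0.06,0.06,0.06,0.06,0.06,0.06,0.06]}'
sed -i 's/sys.argv\[1:5\]/sys.argv[1:5]/' go.py; python3 go.py .4242 -.2438 .10 3.1816
python3 -c "
from h import *
print(np.round(bot.get_obs()['joint_pos'],3))"
```

```text
clock: 10.42
eef_pos: [0.4236, -0.2433, 0.101]
tool_rot: [0.89, 0.456, -0.0, -0.0]
ft_force: [0.1, -0.3, 0.4]
grip_width: 0.0602
clock: 11.68
eef_pos: [0.4236, -0.2433, 0.101]
tool_rot: [0.196, 0.981, -0.0, -0.0]
ft_force: [-0.0, -0.1, -0.8]
grip_width: 0.0597
travel [-0.0007, -0.0002, 0.001] dr [-0.0002, -0.0008, -0.4344]
11.675 [ 0.4236 -0.2433  0.101 ] [-0.02 -0.07 -0.83] 0.0597
[-0.521  0.318 -0.249  1.005 -0.    -0.127]
```

```bash
python3 -m crank '{"dr":[[0,0,-0.18],[0,0,-0.36],[0,0,-0.434],[0,0,-0.434]],"travel":[[0,0,0],[0,0,0],[0,0,0],[0,0,0]],"hand":[0.06,0.06,0.06,0.06]}'
python3 - <<'E'
from h import *
im,c=snap("wrist","w7")
E
```

```text
clock: 12.18
eef_pos: [0.4236, -0.2433, 0.101]
tool_rot: [-0.016, 1.0, -0.0, -0.0]
ft_force: [0.1, 0.2, -0.3]
grip_width: 0.06
```

View pics/w7.png

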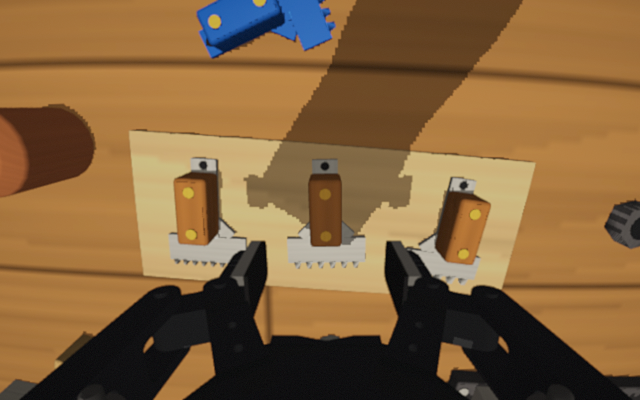

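The leaf lies flat in its old place, centred between the fingers (grip at 325,211), so I'll regrasp it.

```bash
python3 -m crank '{"dr":[[0,0,0],[0,0,0],[0,0,0],[0,0,0],[0,0,0],[0,0,0],[0,0,0],[0,0,0],[0,0,0]],"travel":[[0,0,0.04],[0,0,0.075],[0,0,0.087],[0,0,0.087],[0,0,0.087],[0,0,0.087],[0,0,0.087],[0,0,0.087],[0,0,0.087]],"hand":[0.06,0.06,0.06,0.06,0.015,0.015,0.015,0.015,0.015]}'
python3 -m crank '{"dr":[[0,0,0],[0,0,0],[0,0,0],[0,0,0],[0,0,0]],"travel":[[0,0,-0.02],[0,0,-0.07],[0,0,-0.13],[0,0,-0.137],[0,0,-0.137]],"hand":[0.015,0.015,0.015,0.015,0.015]}'
python3 go.py .5342 .0399 .15 3.0556
```

```text
clock: 13.35
eef_pos: [0.4248, -0.244, 0.0157]
tool_rot: [-0.017, 1.0, -0.001, 0.001]
ft_force: [-0.5, 1.1, 5.7]
grip_width: 0.0227
clock: 13.98
eef_pos: [0.4236, -0.2433, 0.1513]
tool_rot: [-0.017, 1.0, -0.0, 0.0]
ft_force: [-1.3, 0.9, -1.4]
grip_width: 0.0229
travel [-0.1201, 0.2793, 0.0012] dr [-0.0006, 0.0, 0.1195]
13.975 [ 0.4236 -0.2433  0.1513] [-1.26  0.86 -1.37] 0.0229
```

```bash
python3 -m crank '{"dr":[[0,0,0.12],[0,0,0.12],[0,0,0.12],[0,0,0.12],[0,0,0.12],[0,0,0.12],[0,0,0.12],[0,0,0.12],[0,0,0.12],[0,0,0.12]],"travel":[[-0.02,0.045,0],[-0.044,0.1,0],[-0.066,0.15,0],[-0.088,0.2,0],[-0.11,0.25,0],[-0.12,0.279,0],[-0.12,0.279,0],[-0.12,0.279,0],[-0.12,0.279,0],[-0.12,0.279,0]],"hand":[0.015,0.015,0.015,0.015,0.015,0.015,0.015,0.015,0.015,0.015]}'
python3 - <<'E'
from h import *
im,c=snap("wrist","w8");print(pose(),bot.get_obs()["joint_pos"])
crop(im,180,180,460,400,2.8,"w8c")
snap("side","d8");snap("scene","s8")
E
```

```text
clock: 15.22
eef_pos: [0.5339, 0.0385, 0.151]
tool_rot: [0.044, 0.999, -0.0, -0.0]
ft_force: [-0.1, 0.2, -1.4]
grip_width: 0.0228
[[-9.96133246e-01  8.78532699e-02 -6.00100852e-04  5.34049544e-01]
 [ 8.78534358e-02  9.96133379e-01 -2.55916205e-04  3.86018267e-02]
 [ 5.75297414e-04 -3.07647562e-04 -9.99999787e-01  1.51108655e-01]
 [ 0.00000000e+00  0.00000000e+00  0.00000000e+00  1.00000000e+00]] [ 7.22759881e-02  3.57793138e-01 -4.68915927e-02  1.16672861e+00
 -2.11912938e-04  1.60242822e-01]
```

View pics/w8.png

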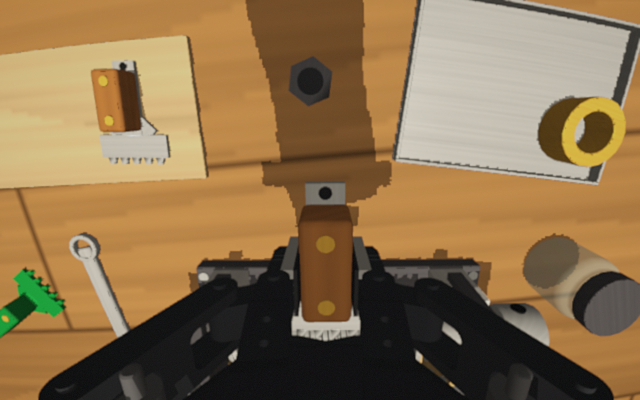

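```bash
python3 - <<'E'
from h import *
im,c=load("w6");crop(im,60,0,540,115,1.66,"w6c")
im,c=load("d8");crop(im,215,140,345,280,4,"d8c")
im,c=load("s8");crop(im,290,170,450,290,5,"s8c")
E
```

```text
(no output)
```

View pics/w6c.png

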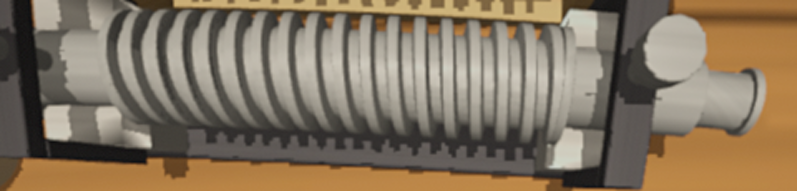

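View pics/d8c.png

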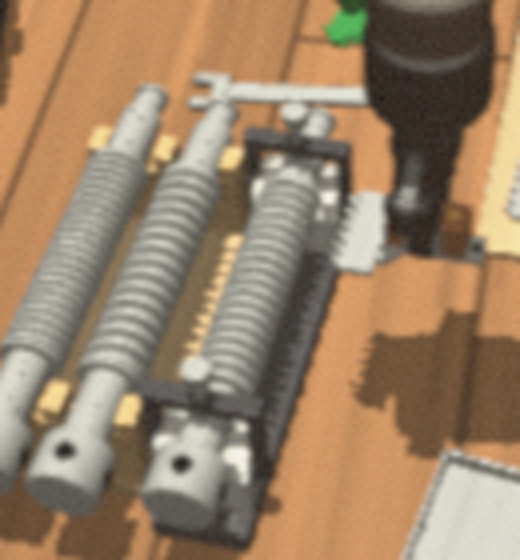

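View pics/s8c.png

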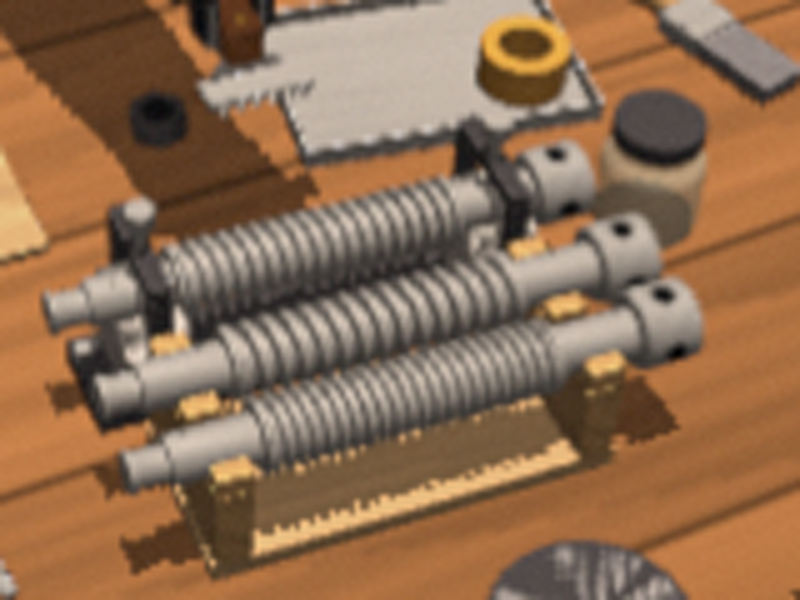

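```bash
sed -e 's/^V=.*/V={"w6":(150,395)}/' -e 's/20 if f=="w2" else 35/4/g' -e 's/:118/:95/' axis.py > axis6.py; python3 axis6.py
python3 - <<'E'
from h import *
im,c=load("w6")
g=cv2.cvtColor(im,cv2.COLOR_BGR2HSV)
for x in (150,200,250,300,350,390): print(x,[int(v) for v in g[0:95:3,x,2]])
for n,p in{"thrL":(60+107/1.66,45),"thrR":(60+573/1.66,48)}.items(): print(n,onz(c,p,.09))
# pitch check
for p0,p1 in[((.6432,-.042,.078),(.6564,.1119,.078))]:
    p0=np.array(p0);p1=np.array(p1);u=(p1-p0)/np.linalg.norm(p1-p0);s=np.arange(0,.13,.0005)
    q=proj(c,p0+np.outer(s,u)+[0,0,.022]).astype(np.float32);gr=cv2.cvtColor(im,cv2.COLOR_BGR2GRAY).astype(np.float32)
    w=cv2.remap(gr,q[:,0].reshape(1,-1),q[:,1].reshape(1,-1),1)[0];w=w-np.polyval(np.polyfit(s,w,3),s);fr=np.arange(60,180,.5);A=[abs(np.sum(w*np.hanning(len(w))*np.exp(-2j*np.pi*x*s))) for x in fr];print("pitch",1000/fr[np.argmax(A)])
E
```

```text
w6 [-0.0244765  19.20980548] [ 0.10119157 45.97831312] dist for r=22: 0.20190246235719758
0.07 [[0.6591, 0.12, 0.07], [0.6456, -0.051, 0.07]] yaw -0.07914912306124315 dist 0.2264717180847791
0.078 [[0.6572, 0.1154, 0.078], [0.6441, -0.0495, 0.078]] yaw -0.07914912306124301 dist 0.2183146129081904
0.086 [[0.6552, 0.1107, 0.086], [0.6426, -0.048, 0.086]] yaw -0.07914912306124354 dist 0.21015750773160174
150 [65, 65, 56, 61, 137, 167, 174, 174, 176, 179, 185, 184, 185, 183, 177, 177, 164, 127, 85, 81, 80, 92, 127, 113, 62, 75, 87, 118, 165, 198, 69, 40]
200 [131, 199, 84, 151, 163, 171, 173, 170, 169, 167, 174, 175, 183, 189, 187, 185, 179, 174, 169, 159, 143, 100, 78, 76, 74, 83, 50, 50, 56, 93, 98, 90]
250 [164, 176, 122, 139, 150, 132, 117, 102, 102, 100, 113, 112, 124, 134, 148, 160, 169, 183, 176, 176, 165, 159, 149, 128, 71, 61, 57, 49, 76, 88, 96, 98]
300 [173, 204, 206, 73, 92, 90, 89, 84, 92, 93, 92, 93, 96, 104, 103, 113, 125, 127, 139, 144, 152, 154, 158, 152, 141, 128, 101, 63, 51, 61, 68, 96]
350 [125, 135, 160, 201, 60, 75, 170, 165, 133, 135, 126, 126, 121, 123, 127, 128, 125, 118, 111, 100, 112, 104, 99, 92, 88, 84, 78, 66, 53, 59, 100, 97]
390 [152, 203, 203, 203, 198, 99, 96, 96, 99, 100, 106, 110, 120, 122, 129, 132, 132, 130, 121, 106, 97, 86, 83, 83, 95, 100, 113, 114, 95, 149, 124, 133]
thrL [0.6519286  0.12660702 0.09      ]
thrR [ 0.64238646 -0.05367391  0.09      ]
pitch 9.900990099009901
```

```bash
python3 -m crank '{"dr":[[0,0,0],[0,0,0],[0,0,0],[0,0,0],[0,0,0]],"travel":[[0,0,0.03],[0,0,0.06],[0,0,0.069],[0,0,0.069],[0,0,0.069]],"hand":[0.015,0.015,0.015,0.015,0.015]}'
python3 -m crank '{"dr":[[0,0,0],[0,0,0],[0,0,0],[0,0,0]],"travel":[[-0.01,0,0],[-0.02,0,0],[-0.027,0,0],[-0.027,0,0]],"hand":[0.015,0.015,0.015,0.015]}'
python3 - <<'E'
from h import *
im,c=snap("side","d9");crop(im,215,140,345,280,4,"d9c")
im,c=snap("scene","s9");crop(im,290,170,450,290,5,"s9c")
E
```

```text
clock: 16.0
eef_pos: [0.5353, 0.0395, 0.0834]
tool_rot: [0.043, 0.999, 0.0, 0.001]
ft_force: [0.6, 0.3, -1.7]
grip_width: 0.0229
clock: 16.5
eef_pos: [0.5619, 0.0371, 0.082]
tool_rot: [0.043, 0.999, -0.0, -0.0]
ft_force: [-0.7, -0.4, -1.6]
grip_width: 0.023
```

View pics/d9c.png

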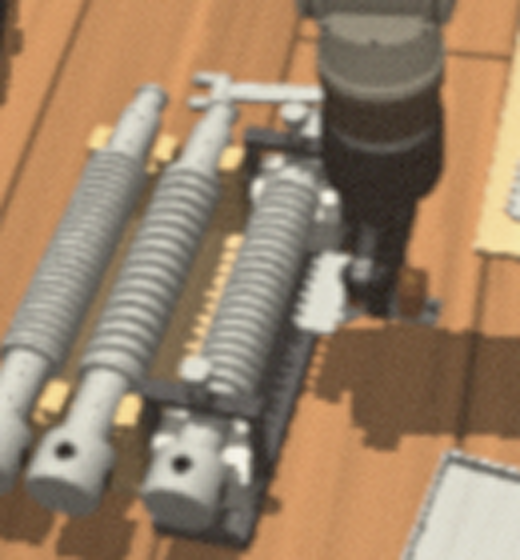

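View pics/s9c.png

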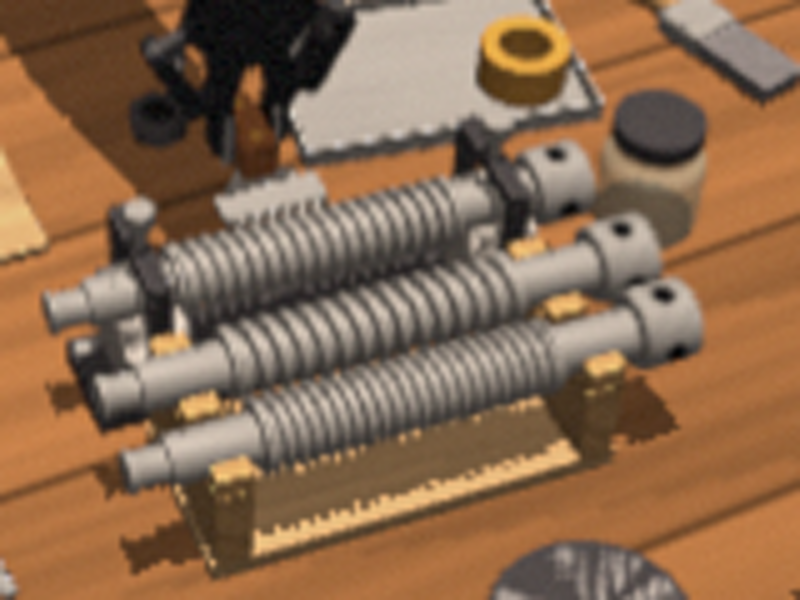

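The leaf is level at axis height with its teeth about 8 mm off the crests. I'll feel for contact in small steps.

```bash
python3 -m crank '{"dr":[[0,0,0],[0,0,0],[0,0,0]],"travel":[[-0.002,0,0],[-0.004,0,0],[-0.004,0,0]],"hand":[0.015,0.015,0.015]}'
python3 -m crank '{"dr":[[0,0,0],[0,0,0]],"travel":[[-0.001,0,0],[-0.001,0,0]],"hand":[0.015,0.015]}'
python3 -m crank '{"dr":[[0,0,0],[0,0,0]],"travel":[[-0.001,0,0],[-0.001,0,0]],"hand":[0.015,0.015]}'
```

```text
clock: 16.98
eef_pos: [0.5652, 0.0368, 0.0821]
tool_rot: [0.043, 0.999, -0.0, -0.0]
ft_force: [0.6, -0.0, -1.1]
grip_width: 0.0228
clock: 17.23
eef_pos: [0.5661, 0.0367, 0.0821]
tool_rot: [0.043, 0.999, -0.0, -0.0]
ft_force: [0.1, 0.2, -2.1]
grip_width: 0.0231
clock: 17.48
eef_pos: [0.5671, 0.0366, 0.0821]
tool_rot: [0.043, 0.999, -0.0, -0.0]
ft_force: [-0.4, 0.4, -1.9]
grip_width: 0.0228
```

```bash
for i in 1 2; do python3 -m crank '{"dr":[[0,0,0],[0,0,0]],"travel":[[-0.001,0,0],[-0.001,0,0]],"hand":[0.015,0.015]}'; done
```

```text
clock: 17.73
eef_pos: [0.5681, 0.0366, 0.0821]
tool_rot: [0.043, 0.999, -0.0, -0.0]
ft_force: [-0.7, 0.9, -1.4]
grip_width: 0.0227
clock: 17.98
eef_pos: [0.5692, 0.0365, 0.0821]
tool_rot: [0.043, 0.999, -0.0, -0.0]
ft_force: [0.1, 0.3, -1.6]
grip_width: 0.0232
```

```bash
python3 -m crank '{"dr":[[0,0,0],[0,0,0]],"travel":[[-0.001,0,0],[-0.001,0,0]],"hand":[0.015,0.015]}'
```

```text
clock: 18.23
eef_pos: [0.5701, 0.0364, 0.082]
tool_rot: [0.043, 0.999, -0.0, -0.0]
ft_force: [-0.2, -0.3, -1.7]
grip_width: 0.0229
```

```bash
python3 -m crank '{"dr":[[0,0,0],[0,0,0]],"travel":[[-0.001,0,0],[-0.001,0,0]],"hand":[0.015,0.015]}'
```

```text
clock: 18.48
eef_pos: [0.5703, 0.0364, 0.0819]
tool_rot: [0.043, 0.999, -0.0, -0.001]
ft_force: [-2.5, -0.0, -0.3]
grip_width: 0.0232
```

```bash
python3 -m crank '{"dr":[[0,0,0],[0,0,0]],"travel":[[-0.0007,0,0],[-0.0007,0,0]],"hand":[0.015,0.015]}'
```

```text
clock: 18.73
eef_pos: [0.5704, 0.0364, 0.0818]
tool_rot: [0.043, 0.999, -0.0, -0.002]
ft_force: [-4.6, 0.1, 2.4]
grip_width: 0.023
```

```bash
for i in 1 2 3; do python3 -m crank '{"dr":[[0,0,0],[0,0,0]],"travel":[[0,0.001,0],[0,0.001,0]],"hand":[0.015,0.015]}' | grep -E "eef|force"; done
```

```text
eef_pos: [0.5704, 0.0367, 0.0816]
ft_force: [-5.0, -0.7, 0.5]
eef_pos: [0.5705, 0.0375, 0.0814]
ft_force: [-5.9, -2.0, 0.0]
eef_pos: [0.5706, 0.0386, 0.0813]
ft_force: [-5.7, -1.5, -1.2]
```

```bash
for i in 1 2 3; do python3 -m crank '{"dr":[[0,0,0],[0,0,0]],"travel":[[0,0.001,0],[0,0.001,0]],"hand":[0.015,0.015]}' | grep -E "eef|force"; done
```

```text
eef_pos: [0.5709, 0.0398, 0.0814]
ft_force: [-5.8, -1.0, -1.5]
eef_pos: [0.574, 0.0416, 0.0826]
ft_force: [-0.1, -0.3, -1.8]
eef_pos: [0.573, 0.0425, 0.0824]
ft_force: [0.6, -0.7, -1.7]
```

It dropped: the force fell to zero and x jumped 2.5 mm. I'll follow it in.

```bash
for i in 1 2 3; do python3 -m crank '{"dr":[[0,0,0],[0,0,0]],"travel":[[-0.001,0,0],[-0.001,0,0]],"hand":[0.015,0.015]}' | grep -E "eef|force"; done
```

```text
eef_pos: [0.5735, 0.0422, 0.0821]
ft_force: [-0.4, 0.5, -1.5]
eef_pos: [0.5744, 0.042, 0.082]
ft_force: [0.3, -0.1, -2.3]
eef_pos: [0.5753, 0.042, 0.0821]
ft_force: [-0.8, 0.0, -0.9]
```

```bash
for i in 1 2 3; do python3 -m crank '{"dr":[[0,0,0],[0,0,0]],"travel":[[-0.0007,0,0],[-0.0007,0,0]],"hand":[0.015,0.015]}' | grep -E "eef|force"; done
```

```text
eef_pos: [0.576, 0.0419, 0.082]
ft_force: [0.6, 0.8, -2.0]
eef_pos: [0.5761, 0.0419, 0.082]
ft_force: [-1.5, 0.8, -1.2]
eef_pos: [0.5762, 0.0419, 0.0818]
ft_force: [-5.5, 1.2, 0.4]
```

```bash
python3 -m crank '{"dr":[[0,0,0],[0,0,0],[0,0,0]],"travel":[[-0.0008,0,0],[-0.0008,0,0],[-0.0008,0,0]],"hand":[0.015,0.015,0.015]}'
python3 - <<'E'
from h import *
im,c=snap("side","d10");crop(im,250,170,330,250,7,"d10c")
im,c=snap("scene","s10");crop(im,310,185,410,250,7,"s10c")
E
```

```text
clock: 22.1
eef_pos: [0.5762, 0.0419, 0.0817]
tool_rot: [0.043, 0.999, -0.0, -0.002]
ft_force: [-6.8, 1.1, 1.6]
grip_width: 0.0228
```

View pics/d10c.png

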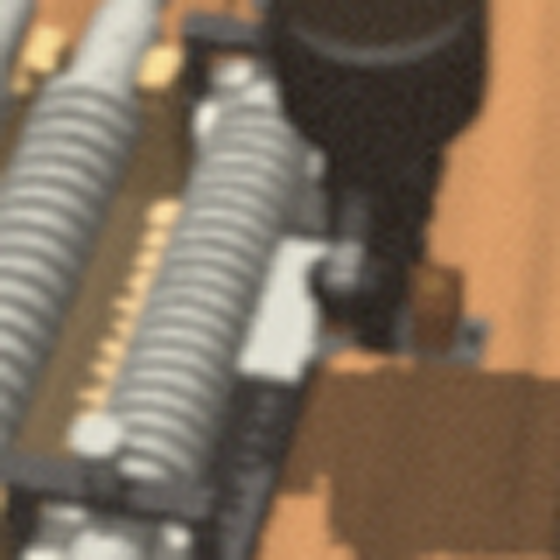

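View pics/s10c.png

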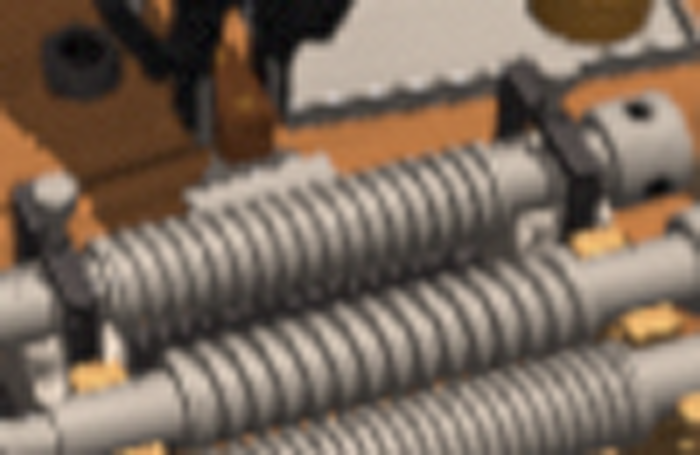

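It is fully home. The tips stopped firmly about 5.4 mm below the crest contact (5.5 mm nominal for pitch 10) at under 7 N, and both views show the comb's tooth row sunk into the thread. Next I'll locate the tray.

```bash
python3 - <<'E'
from h import *
im,c=load("w2");crop(im,50,135,240,285,3.5,"w2t")
im,c=load("w8");crop(im,380,0,640,200,3,"w8t")
E
```

```text
(no output)
```

View pics/w2t.png

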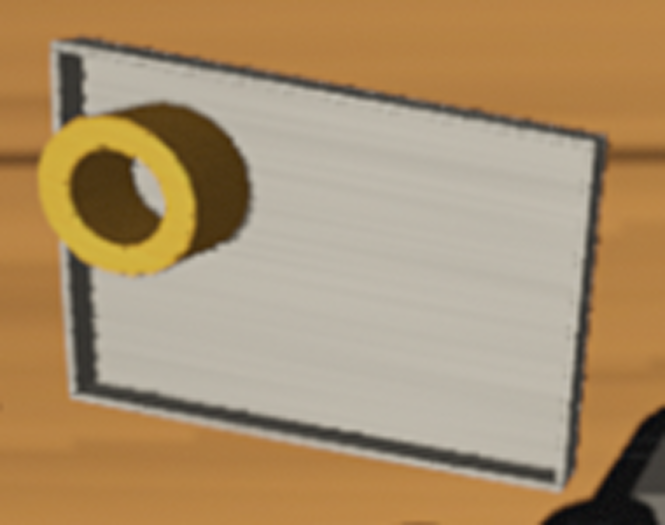

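View pics/w8t.png

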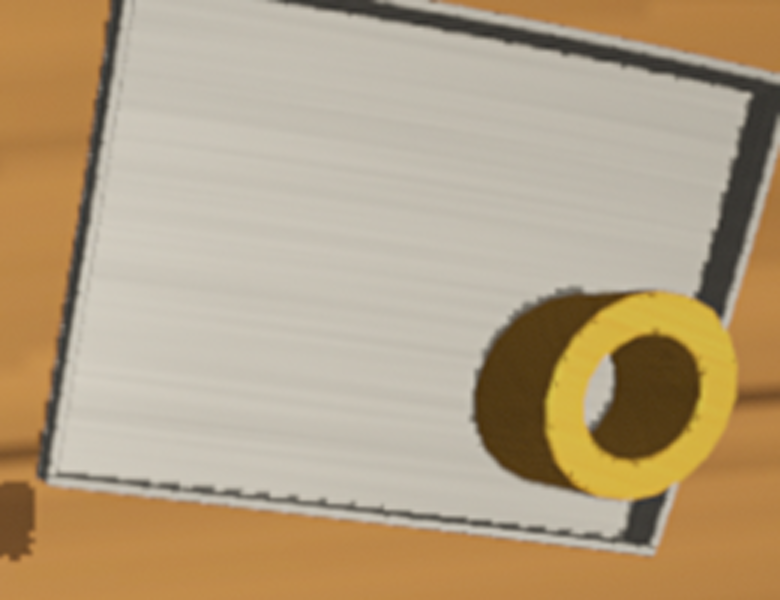

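```bash
python3 - <<'E'
from h import *
_,a=load("w2");_,b=load("w8")
f=lambda x,y:(50+x/3.5-.3,135+y/3.5-.3);g=lambda x,y:(380+x/3-.3,y/3-.3)
print("rim +x-y",tri([a,b],[f(603,137),g(48,480)]),"\nrim +x+y",tri([a,b],[f(55,42),g(655,552)]))
C=[onz(a,f(*p),.016) for p in[(55,42),(603,137),(567,487),(72,397)]]
print(np.round(C,4));ctr=np.mean(C,0)
print("ctr",ctr,"sides",[round(np.linalg.norm(C[i]-C[(i+1)%4]),4) for i in range(4)])
v=C[0]-C[1]+C[3]-C[2];yaw=np.arctan2(-v[0],v[1]);v2=C[0]-C[3]+C[1]-C[2];print("yaw",yaw,np.arctan2(v2[1],v2[0]))
D=[onz(b,g(*p),.016) for p in[(655,552),(48,480)]];print(D)
for yw in(yaw,):
    R=np.array([[np.cos(yw),-np.sin(yw)],[np.sin(yw),np.cos(yw)]])
    print("grip target",ctr[:2]+R@[-.011,-.048])
# nut top ellipse centre
print("nut",onz(a,f(117,195),.037))
E
```

```text
rim +x-y (array([0.51236562, 0.10667947, 0.00261636]), [np.float64(0.0015638846636532322), np.float64(0.001563884663653225)]) 
rim +x+y (array([0.55193628, 0.31058111, 0.01234178]), [np.float64(0.0009001569272170028), np.float64(0.0009001569272168529)])
[[0.5525 0.3061 0.016 ]
 [0.5147 0.1004 0.016 ]
 [0.369  0.1304 0.016 ]
 [0.4074 0.3358 0.016 ]]
ctr [0.46089896 0.21816914 0.016     ] sides [np.float64(0.2091), np.float64(0.1487), np.float64(0.209), np.float64(0.148)]
yaw -0.18332465078558033 -0.2027978594646643
[array([0.55088363, 0.30831894, 0.016     ]), array([0.51066739, 0.10523835, 0.016     ])]
grip target [0.44133291 0.17297877]
nut [0.49886977 0.27614647 0.037     ]
```

```bash
python3 -m crank '{"dr":[[0,0,0],[0,0,0],[0,0,0],[0,0,0],[0,0,0],[0,0,0],[0,0,0]],"travel":[[0.006,0,0],[0.015,0,0],[0.03,0,0],[0.045,0,-0.01],[0.05,0,-0.04],[0.05,0,-0.05],[0.05,0,-0.05]],"hand":[0.015,0.015,0.015,0.015,0.015,0.015,0.015]}'; python3 go.py .441 .174 .13 2.9516
```

```text
clock: 23.08
eef_pos: [0.5294, 0.0461, 0.1334]
tool_rot: [0.043, 0.999, 0.0, 0.001]
ft_force: [0.4, -0.5, -2.3]
grip_width: 0.0231
travel [0.0992, 0.1198, 0.0031] dr [0.0005, 0.0029, 0.1036]
23.075 [0.5294 0.0461 0.1334] [ 0.45 -0.54 -2.27] 0.0231
```

```bash
python3 -m crank '{"dr":[[0,0,0.104],[0,0,0.104],[0,0,0.104],[0,0,0.104],[0,0,0.104],[0,0,0.104],[0,0,0.104],[0,0,0.104]],"travel":[[0.025,0.03,0],[0.05,0.06,0],[0.075,0.09,0],[0.099,0.12,0.003],[0.099,0.12,0.003],[0.099,0.12,0.003],[0.099,0.12,0.003],[0.099,0.12,0.003]],"hand":[0.015,0.015,0.015,0.015,0.015,0.015,0.015,0.015]}'
python3 - <<'E'
from h import *
im,c=snap("wrist","w11");im,c=snap("side","d11");crop(im,280,220,400,350,4,"d11c")
E
python3 go.py .441 .174 .02 2.9516
```

```text
clock: 24.08
eef_pos: [0.4406, 0.1735, 0.129]
tool_rot: [0.096, 0.995, -0.0, -0.0]
ft_force: [0.9, -0.3, -1.7]
grip_width: 0.0226
travel [-0.0005, 0.0005, 0.1091] dr [-0.0003, -0.0005, -0.0016]
24.175 [0.4404 0.1736 0.1291] [-0.21  0.45 -1.5 ] 0.0231
```

View pics/w11.png

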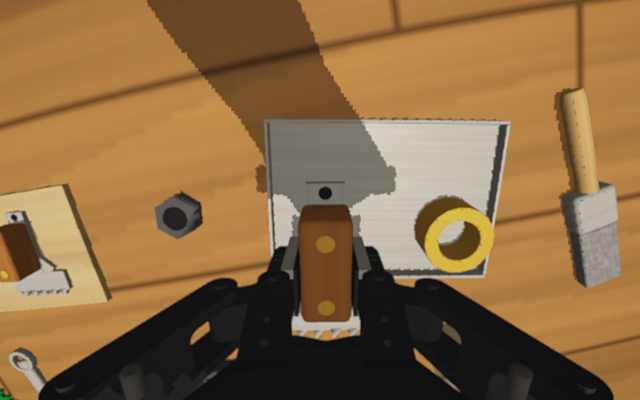

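View pics/d11c.png

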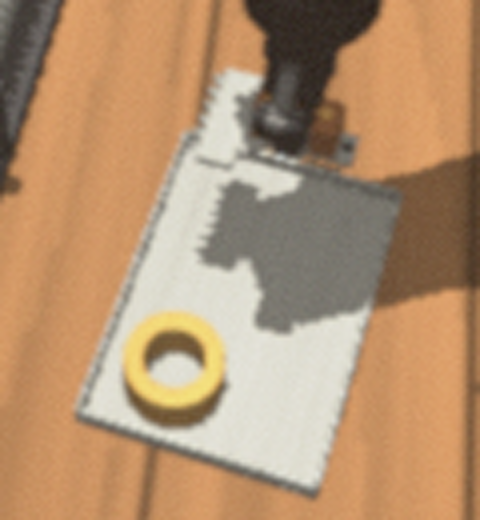

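```bash
python3 - <<'E'
from h import *
_,c=load("w11")
C=[onz(c,p,.016) for p in[(265,120.5),(510,122),(485,277)]];print(np.round(C,4));print("ctr",(C[0]+C[2])/2,"yaw",np.arctan2(-(C[1]-C[0])[0],(C[1]-C[0])[1]))
E
```

```text
[[0.3672 0.1358 0.016 ]
 [0.4065 0.3377 0.016 ]
 [0.5508 0.31   0.016 ]]
ctr [0.45902639 0.22287813 0.016     ] yaw -0.19227062693364105
```

```bash
python3 -m crank '{"dr":[[0,0,0],[0,0,0],[0,0,0],[0,0,0],[0,0,0],[0,0,0],[0,0,0]],"travel":[[0,0.004,0.03],[0,0.004,0.06],[0,0.004,0.085],[0,0.004,0.105],[0,0.004,0.113],[0,0.004,0.115],[0,0.004,0.115]],"hand":[0.015,0.015,0.015,0.015,0.015,0.015,0.015]}'
for i in 1 2 3; do python3 -m crank '{"dr":[[0,0,0],[0,0,0]],"travel":[[0,0,0.001],[0,0,0.001]],"hand":[0.015,0.015]}' | grep -E "eef|force"; done
```

```text
clock: 25.05
eef_pos: [0.4414, 0.1782, 0.0147]
tool_rot: [0.095, 0.995, 0.0, 0.0]
ft_force: [-0.1, -1.5, -1.7]
grip_width: 0.023
eef_pos: [0.4411, 0.1782, 0.0136]
ft_force: [0.2, 0.3, -2.2]
eef_pos: [0.4407, 0.1781, 0.0121]
ft_force: [-0.1, 0.7, -2.5]
eef_pos: [0.4407, 0.178, 0.011]
ft_force: [0.1, -0.5, -1.6]
```

```bash
python3 -m crank '{"dr":[[0,0,0],[0,0,0]],"travel":[[0,0,0.001],[0,0,0.001]],"hand":[0.015,0.015]}' | grep -E "eef|force"; python3 -m crank '{"dr":[[0,0,0],[0,0,0]],"travel":[[0,0,0.0007],[0,0,0.0007]],"hand":[0.015,0.015]}' | grep -E "eef|force"
```

```text
eef_pos: [0.4407, 0.1781, 0.0107]
ft_force: [-3.5, 0.2, 5.0]
eef_pos: [0.4407, 0.1781, 0.0107]
ft_force: [-4.2, -1.7, 11.6]
```

```bash
python3 -m crank '{"dr":[[0,0,0],[0,0,0]],"travel":[[0,0,0.0007],[0,0,0.0007]],"hand":[0.015,0.015]}' | grep -E "eef|force"
```

```text
eef_pos: [0.4408, 0.1781, 0.0107]
ft_force: [-5.8, -2.4, 17.2]
```

```bash
python3 -m crank '{"dr":[[0,0,0],[0,0,0],[0,0,0],[0,0,0],[0,0,0]],"travel":[[0,0,-0.0012],[0,0,-0.0012],[0,0,-0.0012],[0,0,-0.0012],[0,0,-0.0012]],"hand":[0.015,0.015,0.03,0.05,0.05]}'
python3 -m crank '{"dr":[[0,0,0],[0,0,0],[0,0,0],[0,0,0],[0,0,0],[0,0,0],[0,0,0]],"travel":[[0,0,-0.01],[0,0,-0.04],[0,0,-0.09],[0.03,0,-0.14],[0.07,0,-0.16],[0.09,0,-0.16],[0.09,0,-0.16]],"hand":[0.05,0.05,0.05,0.05,0.05,0.05,0.05]}'
python3 - <<'E'
from h import *
im,c=snap("wrist","w12");im,c=snap("side","d12");crop(im,280,120,420,350,2.6,"d12c")
im,c=snap("scene","s12");crop(im,180,170,440,290,3,"s12c")
E
```

```text
clock: 27.18
eef_pos: [0.4408, 0.1781, 0.0097]
tool_rot: [0.095, 0.995, -0.0, -0.0]
ft_force: [0.6, 0.4, 0.6]
grip_width: 0.05
clock: 28.05
eef_pos: [0.3514, 0.1951, 0.1697]
tool_rot: [0.094, 0.996, -0.0, -0.0]
ft_force: [0.4, -0.3, -0.2]
grip_width: 0.0501
```

View pics/w12.png

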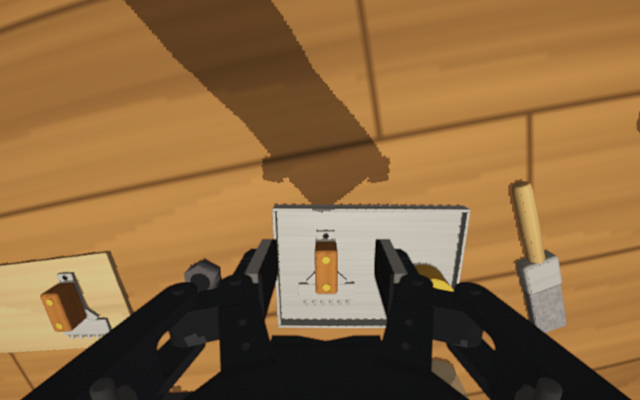

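View pics/d12c.png

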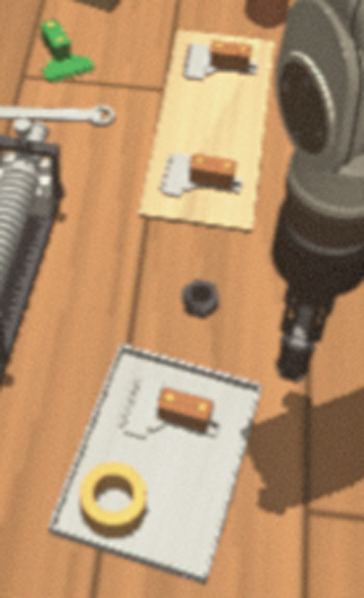

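View pics/s12c.png

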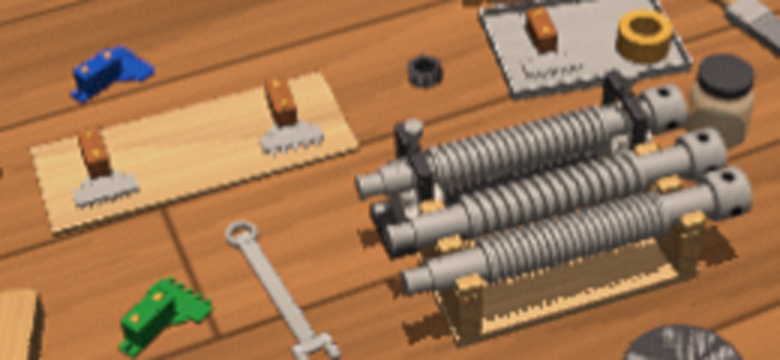

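```bash
python3 - <<'E'
from h import *
_,a=load("w12");_,b=load("d12")
g=lambda x,y:(280+x/2.6-.3,120+y/2.6-.3)
print("front",tri([a,b],[(326,288),g(169,391)]),"rear",tri([a,b],[(326,260),g(203,405)]))
print(job.job_done())
E
```

```text
front (array([0.45571239, 0.17294406, 0.03985167]), [np.float64(0.002797325411579872), np.float64(0.002797325411579897)]) rear (array([0.42306203, 0.18059047, 0.03787138]), [np.float64(0.000515932400428005), np.float64(0.0005159324004280455)])
the job is handed in; nothing more can be done
None
```

The 10 mm leaf (6 teeth, the middle one on the board) fits the clamped spindle. It now lies flat in the free part of the steel tray beside the nut. I handed the job in about 28 s into the 72 s allowed.

- **Choosing the leaf:** I counted teeth in the wrist view (5, 6 and 8). The clamped spindle's thread measured a pitch of about 9.9 mm in two views and 10.3–10.5 mm in a third. I therefore tried the 10 mm leaf first, and it fitted, so the other two were never picked up or tried.
- **The fit:** I held the leaf level and touched the crests with about 5 N, then slid it along 5–6 mm, where it dropped in. It stopped firmly about 5.4 mm deeper, against 5.5 mm nominal, and pressing on the thread stayed below 7 N.
- **Regrasp:** my first grasp ran joint 6 to the end of its range. I set the leaf back on the board and regrasped it with the hand turned half round.
- **Placing:** I lowered the leaf to contact and then opened the fingers. The downward push on the tray floor reached about 17 N before I eased off.
- **Last checks:** the leaf lies inside the tray clear of the nut and rim. Its two rivets measured 40 and 38 mm high, against 36 mm expected, and one of the two rays missed by 3 mm, so that height check is only rough. The other two leaves lie flat on the board, the objects in view look unmoved, and the gripper is clear at 0.17 m height.

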